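# Lay the forceps ready on the sloping rest

## Robot

A 7-joint arm with a two-finger parallel gripper is mounted at the origin on the work surface; the furniture and walls round the work are solid. World frame = base frame: x ahead of the robot, y to its left, z up, the work surface at z = 0. Lengths are in m, angles in rad, forces in N, time in s.
With the tool pointing down it reaches from about 0.4 to 0.85 m from the base axis. Payload 4.5 kg.
Tool frame: the origin (TCP) lies on the centre line of the jaws, within the pads' length; the fingertips stand r.tips_ahead ahead of it and the grasp point (between the pads) is the TCP (r.tips_ahead is the distance from the TCP to the fingertips, in m); z points along the fingers, y is the direction in which the jaws open and shut (so a half turn about z gives the same grasp; the last joint's range is limited). The gripper opens to 88 mm and grips with 3 to 60 N. Pads are 18 mm wide; open, the fingers measure 123 mm over their backs; the gripper's body (75 mm by 187 mm) begins 45 mm behind the grasp point.
Start: joints at [1.16, 0.689, -0.195, 1.565, 0.157, 0.902, -0.215], TCP at [0.269, -0.564, 0.258] pointing down, gripper open.
Joint ranges: [-3.01, 3.01], [-0.46, 2.08], [-1.47, 1.51], [0.13, 2.56], [-1, 4.14], [0.04, 2.09], [-2.66, 2.66]. Speed limits (rad/s): [2.57, 2.57, 3.14, 3.14, 3.14, 3.14, 3.14].

## Interface

Orientations are given as a unit quaternion [x, y, z, w].
In Python, from plant import r gives the robot as it stands.
- The arm moves only by the shell command python3 -m inch 'ROWS' [FORCE]. ROWS is JSON, a list of rows, each a list of 5 numbers: the shift along the world's x, y, z in units of 25 mm (1.0 is 25 mm), then the turn about the world's z in units of 6 degrees (1.0 is 6 degrees), then the finger opening in mm, from 0 to 88.1. A call has 1 to 5 rows; each row shifts and turns the commanded pose from where the row before left it; what a row does not reach is not made up. A row lasts 1/10 s, in which the tool goes at most 50 mm and 8.59 degrees, less where a joint would pass 70% of its speed; a pose out of reach is approached as far as the arm can. A call is refused whole if a number of a shift passes 1 or a number of a turn 1, either way. A call with a gripper value outside its range is refused whole. The fingers move at their own pace and stop on an object; FORCE is the grip in N (left out, the last holds). Time passes only in rows, so rows that do not move let the fingers close. It gives the time, the measured TCP pose, the force and the opening at its end, in the units of the state.
- r.get_state(): the state, without advancing time (a new reading comes with each control period).
- r.snapshot(name): name is "scene" or "top"; returns a dict with "pixels" (400x640x3 uint8, red, green, blue), "range_z" (400x640 float32, m along the optical axis (not along the pixel's ray), 0 where there is no reading), "K" (3x3 intrinsics, pixels), "position" and "attitude" of the camera in the world. Camera axes: x right, y up, looking along -z (the intrinsics and any distortion apply to the point x, -y, -z); pixel columns grow to the right and rows downward; lengths in m; the calibration is good to about 2 mm. A picture is of the moment at which its call begins.
- r.finish_job(): hands the job in, once; it reports no verdict.
The state is a dict: "clock": time; "q": joint angles; "qd": joint speeds; "joint_torque": joint torques, N m; "tool_pos": TCP position; "eef_rot": TCP orientation; "contact_force": force on the tool from outside, world axes, zero at the start; "moment": the same for the moment, N m; "opening": opening from 0.0 (shut) to 1.0 (fully open).
Only numpy, scipy, OpenCV 4.12 (cv2) and the standard library are available. Lean on these libraries where they do the work, as an engineer would, in place of code of your own. Each camera call takes 0.05 s, during which the arm holds its last target. There are 200 camera calls.

## Task

Pull the steel forceps out of the upright holder and lay them lengthwise in the channel of the sloping rest, with the end that stood down in the holder at the bottom against the lip. Lay them down gently rather than dropping them, let go, and leave the marker and the pen in the holder and the other things on the table where they are.

Things in the scene. Friction and masses are not known exactly. Their poses are not given: they have to be found in the camera images.
- holder: Grey plastic block screwed down, 46 x 176 x 72 mm, on a 62 x 190 x 6 mm flange, with a row of three square wells 60 mm apart along its y axis, each 24 mm wide and 62 mm deep. The forceps, a thick marker and a thin pen stand one in each well, in any order, sticking out 54 to 76 mm. Origin: centre of its underside; z up.
- forceps: Plain steel forceps, 132 mm long; grips and lies as a full 16 x 9 mm bar; about 30 g. Origin: mid-length on one flat side. x goes across the 16 mm width, z through the thickness (solid from z = 0 to 9 mm), y along the length, up as it stands in the holder. Stands loosely, may lean a few degrees; x starts along the holder's x axis, across the row.
- forceps_upper (a point): Centre of the end of the forceps that sticks up from the holder at the start.
- forceps_lower (a point): Centre of the end of the forceps that stands down in the well at the start.
- rest: Steel sloping rest screwed to the table: 100 x 60 x 6 mm foot plate carrying a short open channel at 45 degrees, highest point about 80 mm above the table. Origin on the table under the channel's low end; its x axis is level and points towards the channel's high end.
- channel: The rest's channel: a straight tray of 3 mm sheet, 32 mm wide inside and 74 mm long, open at the top end, side walls 14 mm high, and a 16 mm lip across the bottom end. Origin: centre of the channel floor at the lip's inner face, 16 mm above the table. x runs up the slope along the channel (45 degrees), y across, z square out of the floor. Forceps lying in it stick out 58 mm beyond its high end.
- channel_high (a point): Centre of the channel floor's upper edge, 74 mm from the lip.
- marker: Thick board marker, 126 mm long, 16 mm across, standing in one well. Origin half way up, on its side. Stays there.
- pen: Thin pen, 138 mm long, 8 mm across, standing loosely in one well. Origin half way up, on its side. Stays there.
- petri: Loose clear petri dish, 61 mm across, 15 mm high. Origin under its centre. Leave alone.
- roll: Loose standing paper roll, 70 mm across, 100 mm high. Origin under its centre. Leave alone.
- reagent: Loose small dropper bottle, 26 mm across, 75 mm high. Origin under its centre. Leave alone.
- box: Loose carton, 65 x 141 x 30 mm. Origin under its centre. Leave alone.

How it is judged:
By the outcome, as a careful person would: the job done as asked, in the order asked, and still so for the second after the job is handed in, with the robot touching nothing.
It also fails if it takes over 35 s, if anything falls off the work surface, if the arm or the gripper's body presses on something with over 40 N, if the wrist force passes 120 N, or if a joint passes its speed limit or range.

## Working session

There is one attempt and no reset: what is moved stays moved. The work goes in short steps, Python scripts to look and compute and a shell command to move; the robot and the scene stay as the last step left them, time stands still between calls to the robot, and variables do not carry over. Pictures are saved under pics/ and viewed, about 8 in all and at most 12, crops included, and the job is handed in when it is done.

```bash
ls; mkdir -p pics
cat > h.py <<'E'
import numpy as np, cv2
from plant import r
from scipy.spatial.transform import Rotation as R
def snap(n):
    s=r.snapshot(n); return s
def rot(s):
    a=np.array(s["attitude"]); return R.from_quat(a).as_matrix() if a.size==4 else a.reshape(3,3)
def cloud(s):
    K=s["K"]; z=s["range_z"]; v,u=np.mgrid[:z.shape[0],:z.shape[1]]
    P=np.stack([(u-K[0,2])/K[0,0]*z,-(v-K[1,2])/K[1,1]*z,-z],-1)
    W=P@rot(s).T+np.array(s["position"]); W[z==0]=np.nan; return W
def ray(s,u,v):
    K=s["K"]; d=np.array([(u-K[0,2])/K[0,0],-(v-K[1,2])/K[1,1],-1.]); return np.array(s["position"]),rot(s)@d
E
python3 - <<'E'
from h import *
for n in("scene","top"):
    s=snap(n); cv2.imwrite(f"pics/{n}0.png",s["pixels"][:,:,::-1]); np.save(f"{n}0.npy",s,allow_pickle=True)
    print(n,s["K"],s["position"],s["attitude"],s.keys())
print(r.tips_ahead,r.get_state())
E
```

```text
pics
scene [[419.02595089   0.         321.95190689]
 [  0.         419.02595089 197.7927894 ]
 [  0.           0.           1.        ]] [-0.19186768 -0.59651644  0.55760495] [ 0.47600796 -0.23121328 -0.37621481  0.7605388 ] dict_keys(['pixels', 'range_z', 'K', 'position', 'attitude'])
top [[372.75998371   0.         317.05548588]
 [  0.         372.75998371 198.69604721]
 [  0.           0.           1.        ]] [ 0.37603998 -0.03889586  0.9772929 ] [ 0.04977782 -0.05585605 -0.69988841  0.7103228 ] dict_keys(['pixels', 'range_z', 'K', 'position', 'attitude'])
0.019 {'clock': 0.1, 'q': array([ 1.15980175,  0.68993614, -0.19448649,  1.56615988,  0.15731996,
        0.90249675, -0.21508189]), 'qd': array([ 0.00015857, -0.00235915, -0.00051536, -0.00154434, -0.00064183,
        0.00142956, -0.00077524]), 'joint_torque': array([-3.56127639e-03, -5.28497100e+01, -1.27190787e+00, -1.53836918e+01,
       -5.26209560e-02,  1.95237924e-03,  1.12148396e-05]), 'tool_pos': array([ 0.26865034, -0.56376436,  0.25698823]), 'eef_rot': array([ 9.75363336e-01,  2.20603072e-01, -2.48310604e-04, -7.65817180e-04]), 'contact_force': array([-0.20517102,  0.30081131, -0.29547753]), 'moment': array([-0.00265681,  0.00807453,  0.02651902]), 'opening': 0.9986600453125658}
```

View pics/scene0.png

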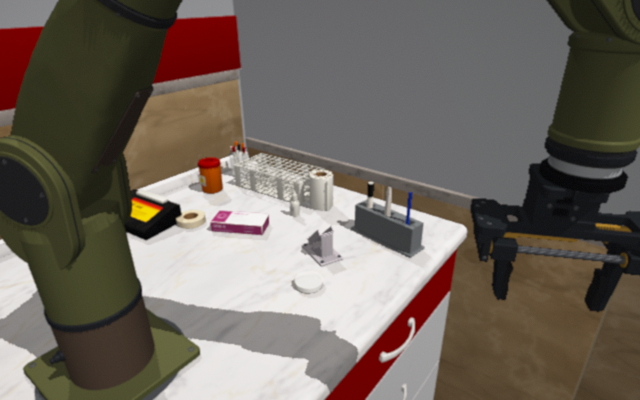

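View pics/top0.png

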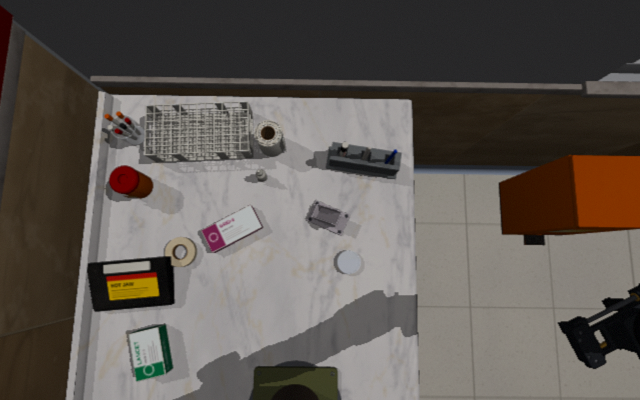

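The scene and top views agree. The holder sits at top px (365,158), with the grey forceps in the middle well, the black marker to the left and the blue pen to the right. The rest is at top px (328,217). Next I'll measure the poses from the depth clouds.

Run:
```python
from h import *
S={n:np.load(f"{n}0.npy",allow_pickle=True).item() for n in("scene","top")}
C={n:cloud(S[n]) for n in S}
def box(n,lo,hi):
    W=C[n].reshape(-1,3); c=S[n]["pixels"].reshape(-1,3); m=np.all((W>lo)&(W<hi),1); return W[m],c[m]
t=C["top"]; print("holder px",t[158,365],"rest",t[217,328], "wall",t[85,365],t[95,365],t[110,365], "table",t[300,300])
h=t[158,365]; q=t[217,328]
for n in S:
    W,c=box(n,[h[0]-.15,h[1]-.15,.064],[h[0]+.1,h[1]+.15,.08]);print(n,"holder top",len(W),np.median(W,0),cv2.minAreaRect(W[:,:2].astype(np.float32)))
    W,c=box(n,[h[0]-.06,h[1]-.12,.085],[h[0]+.06,h[1]+.12,.25])
    print(n,"above",len(W))
    lab=np.array([0 if x.max()<70 else 2 if x[2]>x[0]*1.5 else 1 for x in c.astype(int)]) if len(W) else []
    for l in(0,1,2):
        w=W[lab==l]
        if len(w)>3: print(l,len(w),np.median(w,0),w.min(0),w.max(0)); print(np.polyfit(w[:,2],w[:,:2],1).tolist())
    W,c=box(n,[q[0]-.07,q[1]-.07,.012],[q[0]+.07,q[1]+.07,.1]); print(n,"rest",len(W),W.min(0),W.max(0),cv2.minAreaRect(W[:,:2].astype(np.float32)))
    G=np.c_[W[:,:2],np.ones(len(W))]; print("plane",np.linalg.lstsq(G,W[:,2],rcond=None)[0])
    hi=W[W[:,2]>.065];print("high",hi.mean(0),len(hi))
    W,c=box(n,[q[0]-.07,q[1]-.07,.004],[q[0]+.07,q[1]+.07,.009]); 
    if len(W)>5: print("foot",len(W),cv2.minAreaRect(W[:,:2].astype(np.float32)))
a=S["scene"]["pixels"][165:285,290:450,::-1]; b=S["top"]["pixels"][130:250,290:420,::-1]
a=cv2.resize(a,(600,450),interpolation=2)[:, :]; cv2.imwrite("pics/a.png",np.hstack([cv2.resize(a,(400,300)),cv2.resize(b,(325,300),interpolation=2)]))
```

```text
holder px [ 0.61743054 -0.16425714  0.07127363] rest [ 0.4703783  -0.07403466  0.04614806] wall [ 0.80483985 -0.1634249   0.08432602] [ 0.80699022 -0.1722609   0.01991249] [ 0.77198304 -0.17468761  0.00089657] table [ 2.61857090e-01 -6.53022426e-03  9.73584652e-05]
scene holder top 788 [ 0.6139184  -0.17369795  0.07091108] ((0.5553575158119202, -0.1577807515859604), (0.17875102162361145, 0.1838272213935852), 81.45101165771484)
scene above 352
0 77 [ 0.62459474 -0.1143345   0.11788933] [ 0.60970849 -0.22292755  0.10011811] [ 0.63665404 -0.10443573  0.13189467]
[[-0.06606375078615517, -0.5542707744578939], [0.632851616394087, -0.053891529373507954]]
1 204 [ 0.62081177 -0.16613641  0.10909204] [ 0.6085323  -0.22509575  0.08525466] [ 0.64030379 -0.10300504  0.1462683 ]
[[0.024310599658248586, -0.11644661445179195], [0.6185123497171192, -0.14503271152062383]]
2 71 [ 0.61191867 -0.22741382  0.12067845] [ 0.60719872 -0.23052476  0.08677614] [ 0.61546525 -0.22434638  0.1486206 ]
[[0.00484190485300457, -0.005489663953585511], [0.6112878197645706, -0.22679837022302765]]
scene rest 448 [ 0.4456
[... 885 characters left out ...]
739463]
[[-0.70865666123042, -5.285783435266649], [0.7254462829795488, 0.5890347891733114]]
2 11 [ 0.61512344 -0.22285109  0.14747523] [ 0.61213141 -0.22577649  0.14223683] [ 0.62056755 -0.2194144   0.14943747]
[[-0.5295357888338481, 0.02945367213751354], [0.6931971550877462, -0.22695001209629426]]
top rest 422 [ 0.44870184 -0.10546285  0.01208423] [ 0.50591344 -0.03368554  0.07854408] ((0.4777902364730835, -0.0693235695362091), (0.06763265281915665, 0.03844399377703667), 66.4962158203125)
plane [-0.30652016 -0.7598035   0.13532297]
high [ 0.46799699 -0.09298278  0.06904119] 57
foot 377 ((0.4752890169620514, -0.08266465365886688), (0.13896863162517548, 0.1280137002468109), 6.228806972503662)
```

View pics/a.png

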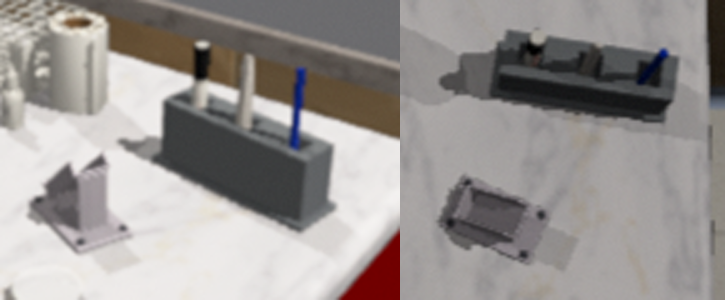

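Run:
```python
from h import *
S={n:np.load(f"{n}0.npy",allow_pickle=True).item() for n in("scene","top")}
yaw=np.deg2rad(-112.3); ex=np.array([np.cos(yaw),np.sin(yaw)]); ey=np.array([-ex[1],ex[0]])
for n in S:
    s=S[n]; W=cloud(s); k=np.isfinite(W[...,2])
    m=k&(W[...,2]>.066)&(W[...,2]<.076)&(abs(W[...,0]-.615)<.06)&(abs(W[...,1]+.165)<.11)
    rc=cv2.minAreaRect(W[m][:,:2].astype(np.float32)); print(n,"holder",rc)
    f=k&(W[...,2]>.085)&(W[...,1]>-.2)&(W[...,1]<-.135)&(abs(W[...,0]-.62)<.04); w=W[f]
    print("forceps",len(w),"ztop",np.percentile(w[:,2],[50,95,100]))
    for a in np.arange(.085,.15,.015):
        g=w[(w[:,2]>=a)&(w[:,2]<a+.015)]
        if len(g): print(round(a,3),len(g),g.mean(0).round(4),np.ptp(g,0).round(4))
    for lo in (.004,.012,.06,.07,.074):
        m=k&(W[...,2]>lo)&(W[...,2]<(.009 if lo<.01 else .1))&(abs(W[...,0]-.472)<.06)&(abs(W[...,1]+.075)<.06)
        p=W[m]; a=p[:,:2]@ex; b=p[:,:2]@ey; print("rest lo",lo,len(p),"along",a.min().round(4),a.max().round(4),"across",b.min().round(4),b.max().round(4),"zmax",p[:,2].max().round(4))
    # channel floor points: central strip
    c0=np.array([.4716,-.079]); b=(W[...,:2]-c0)@ey; a=(W[...,:2])@ex
    m=k&(abs(b)<.011)&(abs(a+.104)<.06)&(W[...,2]>.012); 
    o=np.argsort(a[m]); print("floor",[(round(x,3),round(z,3)) for x,z in zip(a[m][o][::6],W[m][o][::6,2])])
print("footc",c0@ex,c0@ey)
```

```text
scene holder ((0.6219198703765869, -0.1676081418991089), (0.1783977597951889, 0.049259789288043976), 81.45101165771484)
forceps 124 ztop [0.1111434  0.13885071 0.14127776]
0.085 34 [ 0.6192 -0.1674  0.0919] [0.0161 0.0125 0.0138]
0.1 38 [ 0.6201 -0.1672  0.1072] [0.0153 0.011  0.0145]
0.115 28 [ 0.6199 -0.1672  0.1225] [0.0106 0.0107 0.0135]
0.13 24 [ 0.6213 -0.1664  0.1358] [0.0078 0.0111 0.0109]
rest lo 0.004 322 along -0.1546 -0.0565 across 0.4363 0.4964 zmax 0.009
rest lo 0.012 448 along -0.1504 -0.0787 across 0.4472 0.4858 zmax 0.0768
rest lo 0.06 97 along -0.1084 -0.0787 across 0.4472 0.4858 zmax 0.0768
rest lo 0.07 17 along -0.0981 -0.0845 across 0.4473 0.4853 zmax 0.0768
rest lo 0.074 6 along -0.0933 -0.087 across 0.4476 0.4853 zmax 0.0768
floor [(np.float64(-0.127), np.float64(0.018)), (np.float64(-0.125), np.float64(0.023)), (np.float64(-0.125), np.float64(0.016)), (np.float64(-0.124), np.float64(0.014)), (np.float64(-0.123), np.float64(0.013)), (np.float64(-0.121), np.float64(0.027)), (np.float64(-0.108), np.float64(0.04)), (np.float64(-0.086), np.float64(0.056)), (np.floa
[... 2831 characters left out ...]
), (np.float64(-0.109), np.float64(0.045)), (np.float64(-0.107), np.float64(0.049)), (np.float64(-0.105), np.float64(0.05)), (np.float64(-0.103), np.float64(0.051)), (np.float64(-0.102), np.float64(0.051)), (np.float64(-0.1), np.float64(0.053)), (np.float64(-0.099), np.float64(0.054)), (np.float64(-0.097), np.float64(0.055)), (np.float64(-0.095), np.float64(0.059)), (np.float64(-0.093), np.float64(0.061)), (np.float64(-0.092), np.float64(0.063)), (np.float64(-0.09), np.float64(0.062)), (np.float64(-0.089), np.float64(0.063)), (np.float64(-0.087), np.float64(0.066)), (np.float64(-0.085), np.float64(0.07)), (np.float64(-0.084), np.float64(0.069))]
footc -0.10585995708140199 0.46630593979352625
```

```bash
python3 -m inch '[[0.9,1,0,0.6,60],[0.9,1,0,0.6,60],[0.9,1,0,0.6,60],[0.9,1,0,0.6,60],[0.9,1,0,0.6,60]]' 10
python3 -m inch '[[0.9,1,0,0.6,60],[0.9,1,0,0.6,60],[0.9,1,0,0.6,60],[0.9,1,0,0.6,60],[0.9,1,0,0.6,60]]'
python3 -m inch '[[0.9,1,0,0.6,60],[0.9,1,0,0.6,60],[0.9,1,0,0.6,60],[0,0,0,0,60]]'
```

```text
clock: 0.6
tool_pos: [0.382, -0.4379, 0.2574]
eef_rot: [0.928, 0.372, -0.0, -0.0]
contact_force: [0.2, 0.5, -0.4]
opening: 0.681
clock: 1.1
tool_pos: [0.4945, -0.313, 0.2574]
eef_rot: [0.859, 0.512, -0.0, -0.0]
contact_force: [0.7, 0.4, -0.3]
opening: 0.683
clock: 1.5
tool_pos: [0.5649, -0.233, 0.2576]
eef_rot: [0.805, 0.594, 0.003, -0.001]
contact_force: [-1.3, -0.3, 0.2]
opening: 0.676
```

```bash
python3 -m inch '[[0.8,0.9,0,0.5,60],[0.8,0.9,0,0.5,60],[0.7,0.9,0,0.5,60],[0,0,0,0,60],[0,0,0,0,60]]'
python3 - <<'E'
from h import *
st=r.get_state(); print(st["tool_pos"],R.from_quat(st["eef_rot"]).as_matrix().round(3))
I=[]
for n in("scene","top"):
    s=snap(n); c=s["pixels"][:,:,::-1]
    I.append(cv2.resize(c[100:260,310:510] if n=="scene" else c[80:240,290:490],(400,320),interpolation=2))
cv2.imwrite("pics/b.png",np.hstack(I))
E
```

```text
clock: 2.0
tool_pos: [0.6184, -0.172, 0.2572]
eef_rot: [0.759, 0.651, -0.001, -0.0]
contact_force: [-0.4, -0.1, -0.3]
opening: 0.679
[ 0.61839287 -0.17203858  0.25718987] [[ 0.152  0.988 -0.001]
 [ 0.988 -0.152 -0.   ]
 [-0.001 -0.001 -1.   ]]
```

View pics/b.png

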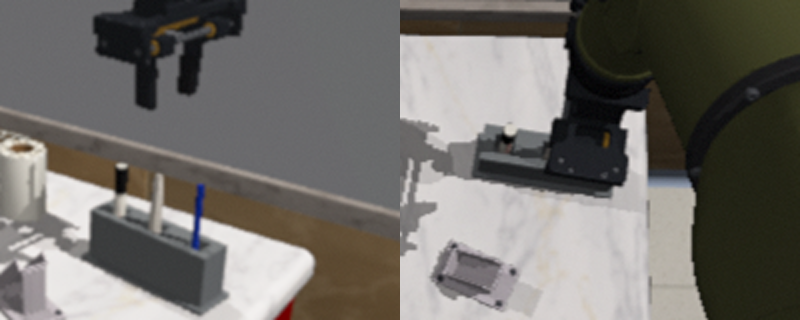

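The jaws are centred over the forceps (crop px 155,180 left) and straddle it along the holder's x axis. Next I'll descend.

```bash
python3 -m inch '[[0.15,0.25,-1,0,60],[0,0,-1,0,60],[0,0,-1,0,60],[0,0,-0.8,0,60],[0,0,0,0,60]]'
python3 - <<'E'
from h import *
st=r.get_state(); t=st["tool_pos"];print(t)
s=snap("scene"); W=cloud(s)
for a in (.08,.1):
    m=(W[...,2]>a)&(W[...,2]<a+.02)&(abs(W[...,1]+.165)<.02)&(abs(W[...,0]-.622)<.03); print(m.sum(),W[m].mean(0))
c=s["pixels"][150:270,340:440,::-1]; cv2.imwrite("pics/c.png",cv2.resize(c,(500,600),interpolation=2))
E
```

```text
clock: 2.6
tool_pos: [0.6197, -0.1672, 0.1599]
eef_rot: [0.76, 0.65, -0.003, -0.002]
contact_force: [-0.0, 0.3, 0.4]
opening: 0.682
[ 0.61973161 -0.16724861  0.15992421]
46 [ 0.61973174 -0.16765649  0.08947964]
46 [ 0.61946387 -0.16725115  0.10920159]
```

View pics/c.png

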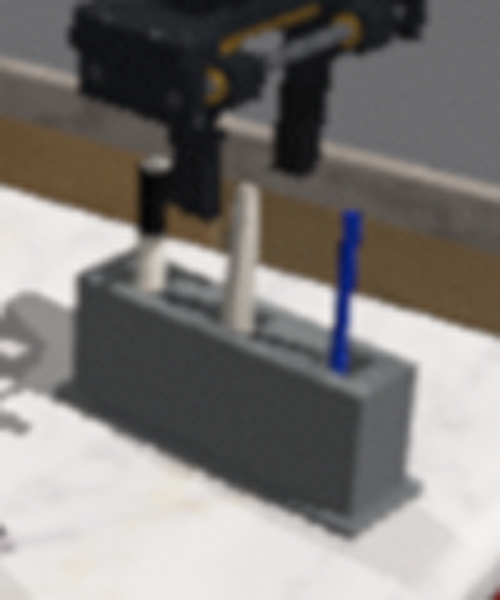

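The forceps (px 245,255) stand between the fingers, and both neighbours are clear.

```bash
python3 -m inch '[[0.1,0.08,-0.7,0,60],[0,0,-0.7,0,60],[0,0,0,0,40],[0,0,0,0,25],[0,0,0,0,10]]' 10
python3 -m inch '[[0,0,0,0,10],[0,0,0,0,10],[0,0,0,0,10],[0,0,0,0,10]]'
```

```text
clock: 3.15
tool_pos: [0.626, -0.1636, 0.1288]
eef_rot: [0.759, 0.651, 0.001, 0.001]
contact_force: [0.8, 1.3, -0.1]
opening: 0.431
clock: 3.55
tool_pos: [0.6255, -0.1635, 0.1282]
eef_rot: [0.759, 0.651, 0.0, 0.0]
contact_force: [0.5, -0.4, 1.6]
opening: 0.18
```

```bash
python3 -m inch '[[0,0,0.4,0,10],[0,0,0.6,0,10],[0,0,0.8,0,10],[0,0,0.8,0,10],[0,0,0.8,0,10]]' 10
python3 -m inch '[[0,0,0.8,0,10],[0,0,0.6,0,10],[0,0,0.4,0,10],[0,0,0,0,10]]'
python3 - <<'E'
from h import *
st=r.get_state(); t=st["tool_pos"];print(t)
s=snap("scene"); W=cloud(s)
for a in np.arange(.09,.22,.02):
    m=(W[...,2]>a)&(W[...,2]<a+.02)&(abs(W[...,1]-t[1])<.025)&(abs(W[...,0]-t[0])<.03)&(s["pixels"].max(-1)>80); print(round(a,2),m.sum(),W[m].mean(0),W[m][:,2].min() if m.any() else 0)
c=s["pixels"][90:270,320:460,::-1]; cv2.imwrite("pics/d.png",cv2.resize(c,(466,600),interpolation=2))
E
```

```text
clock: 4.05
tool_pos: [0.6254, -0.1634, 0.2149]
eef_rot: [0.759, 0.651, 0.0, 0.0]
contact_force: [0.7, 0.2, 0.3]
opening: 0.178
clock: 4.45
tool_pos: [0.6261, -0.1635, 0.26]
eef_rot: [0.759, 0.651, 0.001, 0.001]
contact_force: [0.7, 0.2, 0.1]
opening: 0.179
[ 0.62612038 -0.16347562  0.25999142]
0.09 0 [nan nan nan] 0
0.11 0 [nan nan nan] 0
0.13 14 [ 0.62321546 -0.16658513  0.14633289] 0.14220347890422408
0.15 39 [ 0.62230766 -0.16667426  0.16047102] 0.1502912762287621
0.17 45 [ 0.62110375 -0.16699935  0.17996213] 0.1700714525257202
0.19 49 [ 0.62145631 -0.16808167  0.19977048] 0.1903241001814291
0.21 56 [ 0.62144059 -0.16762183  0.21976515] 0.21033534708950902<stdin>:5: RuntimeWarning: Mean of empty slice.
  ret = um.true_divide(
```

View pics/d.png

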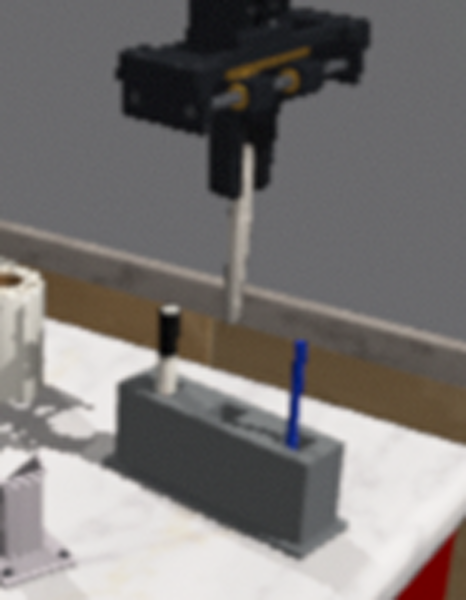

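The forceps hang vertically with their lower end at z≈0.142, so the grip is about 118 mm above that end. The marker and pen are still in the holder. Next I'll go above the channel.

```bash
python3 -m inch '[[-0.6,0.2,0,0,10],[-0.8,0.5,0,-0.4,10],[-0.8,0.7,0,-0.4,10],[-0.8,0.7,0,-0.4,10],[-0.8,0.7,0,-0.4,10]]'
python3 -m inch '[[-0.8,0.7,-0.4,-0.4,10],[-0.7,0.5,-0.6,-0.3,10],[-0.4,0.3,-0.6,0,10],[0,0,-0.4,0,10],[0,0,0,0,10]]'
```

```text
clock: 5.0
tool_pos: [0.5287, -0.0928, 0.2569]
eef_rot: [0.811, 0.585, -0.001, -0.001]
contact_force: [0.8, 0.1, 0.2]
opening: 0.18
clock: 5.5
tool_pos: [0.4822, -0.0562, 0.2064]
eef_rot: [0.831, 0.556, -0.001, -0.001]
contact_force: [0.9, -0.2, -0.7]
opening: 0.18
```

```bash
cat > look.py <<'E'
import sys; from h import *
st=r.get_state(); t=st["tool_pos"]; q=st["eef_rot"]
yaw=np.deg2rad(-112.3); ex=np.array([np.cos(yaw),np.sin(yaw)]); ey=np.array([-ex[1],ex[0]]); O=np.array([.4837,-.0519])
print("tcp",t.round(4),"rest",((t[:2]-O)@ex).round(4),((t[:2]-O)@ey).round(4),"jaw",(np.rad2deg(2*np.arctan2(q[1],q[0]))-90).round(1),"F",st["contact_force"].round(1),"open mm",(st["opening"]*88.1).round(1))
I=[]
for n in("scene","top"):
    s=snap(n); c=s["pixels"][:,:,::-1]
    I.append(cv2.resize(c[160:280,270:370] if n=="scene" else c[160:260,280:380],(400,480 if n=="scene" else 400),interpolation=2)); 
    W=cloud(s); L=np.stack([(W[...,:2]-O)@ex,(W[...,:2]-O)@ey,W[...,2]],-1); np.save(n+"L.npy",L)
    px=s["pixels"].astype(int); m=(abs(L[...,0]-.04)<.09)&(abs(L[...,1])<.011)&(L[...,2]>.02)&(L[...,2]<.17)&(px.max(-1)>90)
    p=L[m]
    if n=="scene":
        for a in np.arange(.02,.16,.015):
            g=p[(p[:,2]>=a)&(p[:,2]<a+.015)]
            if len(g)>3: print("z",round(a,3),len(g),"rest x,y",g.mean(0)[:2].round(4),"x span",g[:,0].min().round(4),g[:,0].max().round(4))
I[1]=cv2.copyMakeBorder(I[1],0,80,0,0,0); cv2.imwrite(sys.argv[1],np.hstack(I))
E
python3 look.py pics/e.png
```

```text
Traceback (most recent call last):
  File "look.py", line 4, in <module>
    print("tcp",t.round(4),"rest",((t[:2]-O)@ex).round(4),((t[:2]-O)@ey).round(4),"jaw",(np.rad2deg(2*np.arctan2(q[1],q[0]))-90).round(1),"F",st["contact_force"].round(1),"open mm",(st["opening"]*88.1).round(1))
                                                                                                                                                                                     ^^^^^^^^^^^^^^^^^^^^^^^^^^
AttributeError: 'float' object has no attribute 'round'
```

```bash
sed -i 's/(st\["opening"\]\*88.1).round(1)/round(st["opening"]*88.1,1)/' look.py; python3 look.py pics/e.png
```

```text
tcp [ 0.4822 -0.0562  0.2064] rest 0.0046 0.0002 jaw -22.5 F [ 0.9 -0.2 -0.7] open mm 15.9
z 0.02 50 rest x,y [ 0.0483 -0.0004] x span 0.0083 0.0563
z 0.035 44 rest x,y [ 0.0534 -0.0003] x span 0.0505 0.056
z 0.05 49 rest x,y [0.053  0.0002] x span 0.0499 0.0564
z 0.065 12 rest x,y [ 0.0527 -0.0017] x span 0.0509 0.0551
z 0.08 9 rest x,y [ 0.0093 -0.0027] x span 0.0019 0.0122
z 0.095 26 rest x,y [ 0.0091 -0.0023] x span 0.0012 0.0133
z 0.11 28 rest x,y [ 0.0106 -0.0028] x span 0.0038 0.0132
z 0.125 37 rest x,y [ 0.0103 -0.0028] x span 0.0033 0.0141
z 0.14 42 rest x,y [ 0.011  -0.0024] x span 0.0048 0.0141
z 0.155 43 rest x,y [ 0.0105 -0.0029] x span 0.0016 0.0153
```

View pics/e.png

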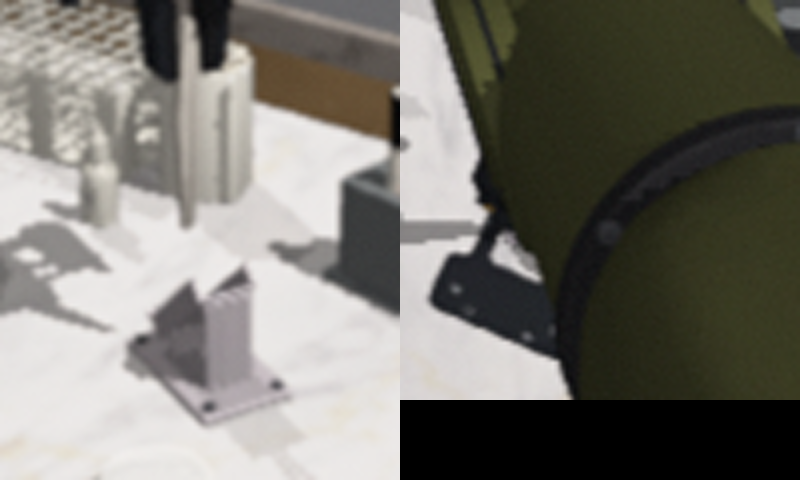

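The bar (left px 187,120) hangs in the channel's centre plane, about 5 mm up-slope of the lip corner. Next I'll lower it to light contact.

```bash
python3 -m inch '[[0,0.08,-0.5,0,10],[0,0,-0.8,0,10],[0,0,-0.6,0,10],[0,0,-0.3,0,10],[0,0,0,0,10]]' 6
python3 -m inch '[[0,0,-0.1,0,10],[0,0,-0.1,0,10],[0,0,0,0,10]]'
python3 -m inch '[[0,0,-0.1,0,10],[0,0,-0.1,0,10],[0,0,0,0,10]]'
```

```text
clock: 6.1
tool_pos: [0.483, -0.0543, 0.1523]
eef_rot: [0.832, 0.555, -0.0, -0.0]
contact_force: [-0.6, -0.5, 0.1]
opening: 0.181
clock: 6.4
tool_pos: [0.4829, -0.054, 0.148]
eef_rot: [0.832, 0.555, 0.0, 0.0]
contact_force: [-0.0, -0.4, -0.1]
opening: 0.185
clock: 6.7
tool_pos: [0.4828, -0.0538, 0.1426]
eef_rot: [0.831, 0.556, 0.0, -0.0]
contact_force: [0.9, 0.6, 0.4]
opening: 0.182
```

```bash
python3 -m inch '[[0,0,-0.08,0,10],[-0.14,-0.33,-0.12,0,10],[-0.14,-0.33,-0.12,0,10],[-0.14,-0.33,-0.14,0,10],[0,0,0,0,10]]' 4; python3 look.py pics/f.png
```

```text
clock: 7.2
tool_pos: [0.4707, -0.0809, 0.1307]
eef_rot: [0.832, 0.554, -0.001, -0.0]
contact_force: [-0.9, -0.6, 0.4]
opening: 0.18
tcp [ 0.4707 -0.0809  0.1307] rest 0.0318 -0.001 jaw -22.7 F [-0.9 -0.6  0.4] open mm 15.9
z 0.02 51 rest x,y [ 0.0474 -0.0003] x span 0.0092 0.0564
z 0.035 45 rest x,y [0.0521 0.0002] x span 0.0043 0.0561
z 0.05 66 rest x,y [ 0.0431 -0.0011] x span 0.0055 0.0558
z 0.065 45 rest x,y [ 0.0286 -0.0024] x span 0.0114 0.054
z 0.08 30 rest x,y [ 0.0262 -0.0043] x span 0.0204 0.031
z 0.095 27 rest x,y [ 0.0312 -0.0033] x span 0.0238 0.0363
z 0.11 24 rest x,y [0.0377 0.    ] x span 0.0332 0.0409
z 0.125 28 rest x,y [ 0.04   -0.0016] x span 0.02 0.0467
z 0.14 17 rest x,y [ 0.039  -0.0007] x span 0.0242 0.049
z 0.155 4 rest x,y [ 0.0312 -0.0017] x span 0.0266 0.0371
```

View pics/f.png

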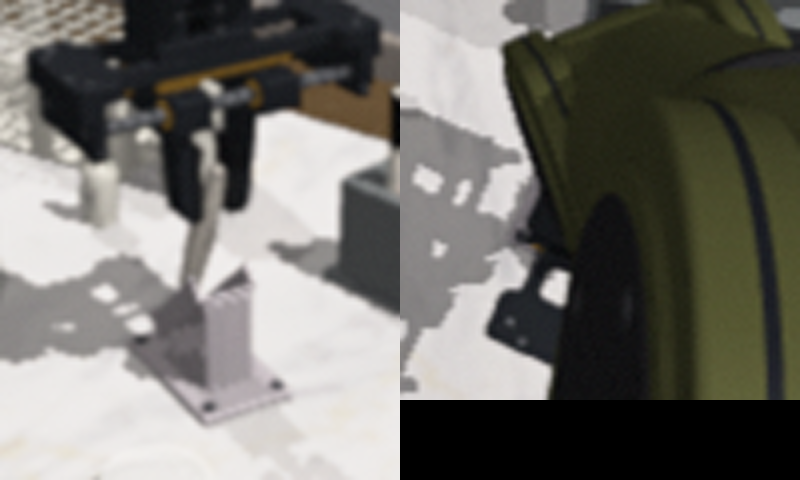

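The forceps are pivoting in the grip and now lean about 20° towards the high end, with the lower end inside the channel. I'll continue the arc.

```bash
python3 -m inch '[[-0.13,-0.31,-0.12,0,10],[-0.13,-0.31,-0.12,0,10],[-0.12,-0.31,-0.14,0,10],[0,0,0,0,10]]' 4
python3 -m inch '[[-0.12,-0.28,-0.22,0,10],[-0.12,-0.28,-0.24,0,10],[0,0,0,0,10]]'; python3 look.py pics/g.png
```

```text
clock: 7.7
tool_pos: [0.4616, -0.1035, 0.1211]
eef_rot: [0.832, 0.555, -0.001, -0.0]
contact_force: [1.6, 0.4, 1.1]
opening: 0.182
clock: 8.0
tool_pos: [0.4556, -0.1172, 0.1094]
eef_rot: [0.832, 0.555, -0.001, -0.0]
contact_force: [-0.2, 0.5, 0.2]
opening: 0.179
tcp [ 0.4556 -0.1172  0.1094] rest 0.0711 -0.0013 jaw -22.6 F [-0.2  0.5  0.2] open mm 15.8
z 0.02 46 rest x,y [ 0.0495 -0.0001] x span 0.0105 0.0557
z 0.035 48 rest x,y [0.0532 0.0001] x span 0.0498 0.0569
z 0.05 53 rest x,y [ 0.0517 -0.0011] x span 0.0343 0.0553
z 0.065 21 rest x,y [ 0.0498 -0.0058] x span 0.0384 0.0548
z 0.08 8 rest x,y [0.0766 0.0044] x span 0.0659 0.0831
z 0.095 21 rest x,y [ 0.0802 -0.0019] x span 0.0644 0.0881
z 0.11 25 rest x,y [ 0.0829 -0.0008] x span 0.0641 0.0962
z 0.125 7 rest x,y [ 0.0708 -0.    ] x span 0.0641 0.0812
z 0.155 10 rest x,y [ 0.0968 -0.0015] x span 0.094 0.0986
```

View pics/g.png

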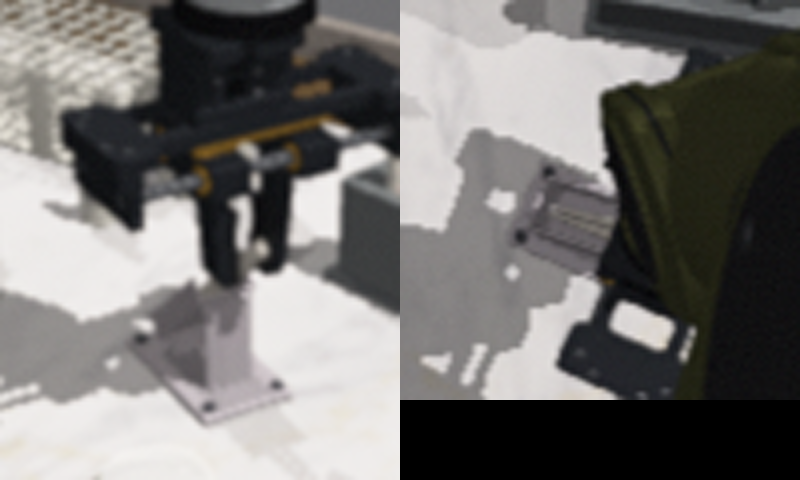

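```bash
python3 -m inch '[[-0.065,-0.16,-0.14,0,10],[-0.065,-0.16,-0.16,0,10],[0,0,0,0,10],[0,0,0,0,10]]' 4; python3 look.py pics/h.png
python3 - <<'E'
import numpy as np
L=np.load("topL.npy"); m=(abs(L[...,1])<.007)&(L[...,0]>-.012)&(L[...,0]<.06)&(L[...,2]<.12)
p=L[m]
for a in np.arange(-.01,.06,.01):
    g=p[(p[:,0]>=a)&(p[:,0]<a+.01)]
    if len(g): print(round(a,3),len(g),(g[:,2]-g[:,0]-.016).mean().round(4)*.7071)
E
```

```text
clock: 8.5
tool_pos: [0.4532, -0.1242, 0.1026]
eef_rot: [0.832, 0.555, -0.0, -0.0]
contact_force: [0.1, -1.3, -1.5]
opening: 0.18
tcp [ 0.4532 -0.1242  0.1026] rest 0.0785 -0.0008 jaw -22.5 F [ 0.1 -1.3 -1.5] open mm 15.8
z 0.02 50 rest x,y [ 0.049  -0.0005] x span 0.0095 0.0565
z 0.035 49 rest x,y [ 0.0462 -0.0008] x span -0.011 0.0556
z 0.05 41 rest x,y [ 0.0504 -0.0028] x span 0.0194 0.0558
z 0.065 10 rest x,y [ 0.042  -0.0081] x span 0.0327 0.0517
z 0.08 10 rest x,y [0.0838 0.0051] x span 0.0679 0.0907
z 0.095 40 rest x,y [ 0.0896 -0.0008] x span 0.0699 0.1036
z 0.11 6 rest x,y [0.0747 0.0051] x span 0.0712 0.0864
z 0.155 19 rest x,y [ 0.1048 -0.001 ] x span 0.1018 0.1073
-0.01 21 0.013505609999999998
0.0 20 0.013010639999999999
0.01 21 0.01364703
0.02 24 0.012727799999999997
0.03 23 0.011879279999999999
0.04 14 0.009970109999999999
```

The lean matches the slope to within a few mm: the bar is about 1 mm off the channel edge and perhaps 3 mm high at the lower end. I'll ease down 1 mm and open gradually.

```bash
python3 -m inch '[[0,0,-0.05,0,10],[0,0,0,0,10],[0,0,0,0,16],[0,0,0,0,17],[0,0,0,0,18]]' 3; python3 -m inch '[[0,0,0,0,20],[0,0,0,0,22],[0,0,0,0,24],[0,0,0,0,26],[0,0,0,0,26]]'; python3 look.py pics/i.png
python3 - <<'E'
import numpy as np
L=np.load("topL.npy"); m=(abs(L[...,1])<.007)&(L[...,0]>-.015)&(L[...,0]<.06)&(L[...,2]<.12)
p=L[m]
for a in np.arange(-.015,.06,.01):
    g=p[(p[:,0]>=a)&(p[:,0]<a+.01)]
    if len(g): print(round(a,3),len(g),(g[:,2]-g[:,0]-.016).mean().round(4)*.7071)
E
```

```text
clock: 9.1
tool_pos: [0.4534, -0.124, 0.1015]
eef_rot: [0.832, 0.555, -0.0, 0.0]
contact_force: [-0.3, -0.1, -0.3]
opening: 0.207
clock: 9.6
tool_pos: [0.4534, -0.1239, 0.1015]
eef_rot: [0.832, 0.555, -0.0, 0.0]
contact_force: [-0.6, 0.0, 0.7]
opening: 0.3
tcp [ 0.4534 -0.1239  0.1015] rest 0.0781 -0.0007 jaw -22.5 F [-0.6  0.   0.7] open mm 26.4
z 0.02 44 rest x,y [ 0.0506 -0.0007] x span 0.0119 0.0554
z 0.035 46 rest x,y [ 0.0534 -0.0003] x span 0.0512 0.0572
z 0.05 25 rest x,y [ 0.0522 -0.0016] x span 0.0317 0.056
z 0.08 6 rest x,y [0.0761 0.0014] x span 0.0681 0.0802
z 0.095 31 rest x,y [ 0.0852 -0.0034] x span 0.0725 0.0947
z 0.155 26 rest x,y [ 0.1039 -0.0029] x span 0.1002 0.1072
-0.015 22 0.01329348
-0.005 21 0.0064346099999999995
0.005 20 0.00841449
0.015 23 0.00841449
0.025 24 0.00968727
0.035 22 0.010182239999999999
0.045 2 0.0106065
```

View pics/i.png

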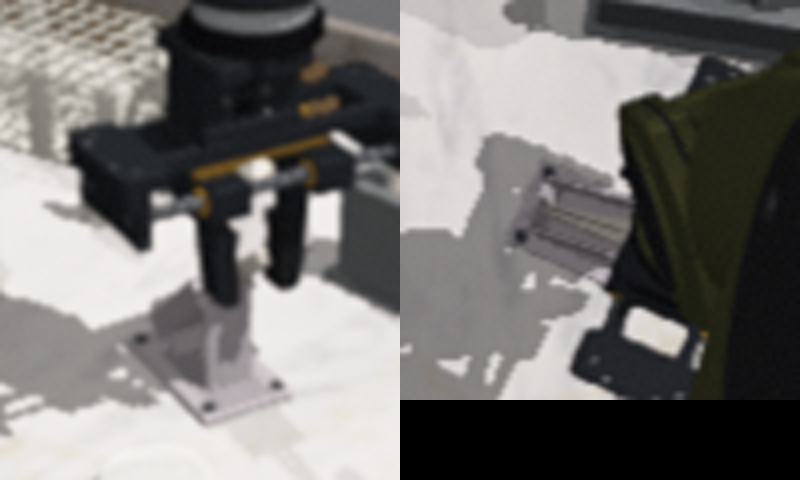

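The bar has settled: its top face is about 9 mm off the floor and the lower end is at the lip. Next I'll open wider and retreat straight up.

```bash
python3 -m inch '[[0,0,0,0,45],[0,0,0,0,45],[0,0,0.3,0,45],[0,0,0.8,0,45],[0,0,1,0,45]]'; python3 -m inch '[[0,0,1,0,45],[0,0,1,0,45],[0,0,1,0,45],[0,-0.5,1,0,45],[0,-1,0,0,45]]';python3 -m inch '[[-0.5,-1,0,0,45],[-0.5,-1,0,0,45],[-0.5,-1,0,0,45],[-0.5,-1,0,0,45],[-0.5,-1,0,0,45]]'; python3 -m inch '[[0,-1,0,0,45],[0,-1,0,0,45],[0,-1,0,0,45],[0,-0.5,0,0,45],[0,0,0,0,45]]'
sed -i 's/c\[160:280,270:370\]/c[160:310,270:395]/;s/c\[160:260,280:380\]/c[120:280,250:410]/' look.py; python3 look.py pics/j.png
python3 - <<'E'
import numpy as np
for n in("top","scene"):
    L=np.load(f"{n}L.npy"); m=(abs(L[...,1])<.012)&(L[...,0]>-.02)&(L[...,0]<.12)&(L[...,2]<.125)&(L[...,2]>.016)
    p=L[m]; u=(p[:,0]+p[:,2]-.016)*.7071; h=(p[:,2]-.016-p[:,0])*.7071
    k=h>4e-3
    print(n,"u range of raised pts",u[k].min().round(4),u[k].max().round(4))
    for a in np.arange(-.01,.15,.02):
        g=k&(u>=a)&(u<a+.02)
        if g.any(): print(round(a,3),g.sum(),"h",np.median(h[g]).round(4),"y",p[g,1].mean().round(4),np.ptp(p[g,1]).round(4))
E
```

```text
clock: 10.2
tool_pos: [0.4528, -0.1238, 0.1544]
eef_rot: [0.831, 0.556, -0.001, -0.001]
contact_force: [0.2, -0.2, 0.4]
opening: 0.512
clock: 10.7
tool_pos: [0.4554, -0.1602, 0.2577]
eef_rot: [0.83, 0.557, 0.003, 0.002]
contact_force: [-0.1, -0.5, -0.1]
opening: 0.511
clock: 11.2
tool_pos: [0.39, -0.2873, 0.2545]
eef_rot: [0.832, 0.555, -0.0, 0.0]
contact_force: [-0.1, -0.7, -0.6]
opening: 0.508
clock: 11.7
tool_pos: [0.3903, -0.3754, 0.2541]
eef_rot: [0.832, 0.554, -0.0, 0.0]
contact_force: [0.2, 0.5, 0.3]
opening: 0.51
tcp [ 0.3903 -0.3754  0.2541] rest 0.3347 0.0364 jaw -22.7 F [0.2 0.5 0.3] open mm 44.9
z 0.02 51 rest x,y [ 0.0486 -0.0003] x span 0.0092 0.0573
z 0.035 43 rest x,y [ 0.0533 -0.0001] x span 0.0506 0.0552
z 0.05 54 rest x,y [ 0.0518 -0.0003] x span 0.0315 0.0555
z 0.065 37 rest x,y [ 0.0523 -0.0049] x span 0.0372 0.0638
z 0.08 27 rest x,y [ 0.068  -0.0057] x span 0.0575 0.0806
z 0.095 31 rest x,y [ 0.0843 -0.0043] x span 0.0694 0.0955
z 0.11 5 rest x,y [ 0.0888 -0.0028] x span 0.0857 0.0901
top u range of raised pts -0.0045 0.1315
-0.01 43 h 0.012 y 0.0 0.0234
0.01 19 h 0.0121 y -0.0007 0.0086
0.03 28 h 0.0109 y -0.0004 0.0147
0.05 35 h 0.0103 y -0.0002 0.0148
0.07 38 h 0.0102 y -0.0009 0.0148
0.09 34 h 0.0094 y -0.0005 0.0121
0.11 24 h 0.008 y -0.0004 0.0086
0.13 4 h 0.0073 y -0.0001 0.0041
scene u range of raised pts 0.0531 0.1325
0.05 6 h 0.0069 y -0.008 0.0024
0.07 10 h 0.0068 y -0.0084 0.0034
0.09 9 h 0.0058 y -0.0069 0.0029
0.11 10 h 0.0052 y -0.0052 0.0039
0.13 2 h 0.0049 y -0.0017 0.0028
```

View pics/j.png

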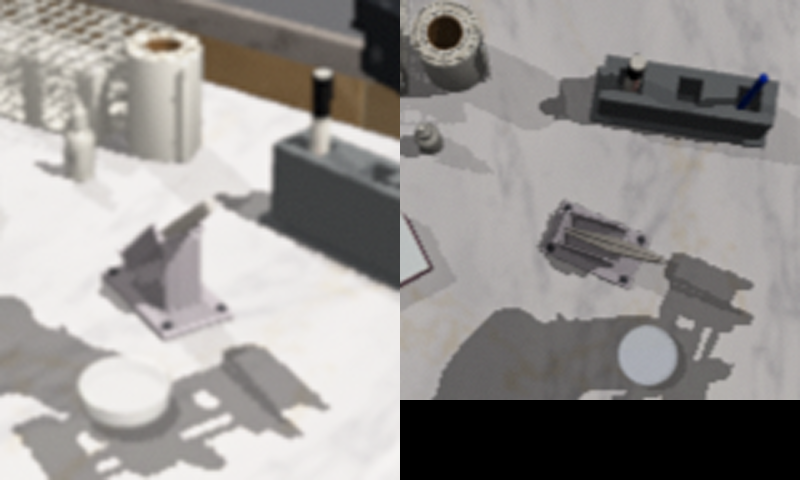

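```bash
python3 -c "
from plant import r
print(r.get_state()['contact_force'],r.get_state()['clock']); print(r.finish_job())"
```

```text
[-0.13578657  0.24077994 -0.62657256] 11.8
the job is handed in; nothing more can be done
None
```

The steel forceps are now lying lengthwise in the channel of the rest, with the end that stood in the holder down at the lip, and I handed the job in at 11.8 s. I gripped them across the 16 mm width, pulled them out upright and stood their lower end in the corner at the lip. I then let them pivot in a light 4 N grip down to the 45° slope, opened the fingers gradually and withdrew the arm.

**Position:** in the last pictures the upper end is 132 mm up the slope from the lip, which is the full length of the forceps. They lie within about 1 mm of the channel's centre line.

**Height off the floor:** the top-camera heights of the upper face drift from about 12 mm near the lip to 8 mm at the upper end, against the expected 9 mm. That is a few mm at most, close to this camera's error, but it means the flat fit was not confirmed exactly.

**Release:** when I opened the fingers, the lower end was perhaps 3 mm above its seat, so it settled by about that much.

**Other things:** the marker and pen are still in the holder. The petri dish, roll and dropper bottle look untouched in the last picture. The carton is only partly in that picture, and I did not measure it again. No force reading during the moves was above about 2 N.

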